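# Zero the rub tester's stroke counter

### The arm

A 6-joint arm with a two-finger parallel gripper is mounted at the origin on the work surface. World frame = base frame: x ahead of the robot, y to its left, z up, the work surface at z = 0. Lengths are in m, angles in rad, forces in N, time in s.
With the tool pointing down it reaches from about 0.25 to 0.85 m from the base axis. Payload 12.5 kg.
Tool frame: the origin (TCP) lies at the very end of the fingers, on their centre line; the grasp point (between the pads) lies 19 mm behind it; z points along the fingers, y is the line along which they close (so a half turn about z gives the same grasp; the last joint's range is limited). The gripper opens to 93 mm and grips with 3 to 60 N. Pads are 15 mm wide; open, the fingers measure 128 mm over their backs; the gripper's body (75 mm by 188 mm) begins 65 mm behind the grasp point.
Start: joints at [-1.408, 0.351, 1.652, -0, 1.139, -0.085], TCP at [0.135, -0.533, 0.219] pointing down, gripper open.
Joint ranges: [-2.75, 2.75], [-0.79, 2.1], [0.01, 2.65], [-1.57, 4.71], [0.07, 3.14], [-2.87, 2.87]. Speed limits (rad/s): [2.22, 2.22, 2.79, 3.14, 3.14, 3.14].

### API

Orientations are given as a unit quaternion [w, x, y, z].
In Python, from station import r gives the robot as it stands. Calls block until the motion is done:
- r.move_pose(position, orientation): joint-space move of the TCP to a pose.
- r.servo_line(position, vel=0.15, attitude=None, force_limit=None): straight line of the TCP; attitude=None keeps the orientation; vel is the mean speed in m/s. With force_limit (N) it stops when the force on the tool has changed by that much, and returns True; else False.
- r.movej(angles): joint-space move.
- r.command_gripper(opening): finger opening in m; the grip force is fixed at half the most; returns when the fingers have stopped.
- r.hold(seconds).
- r.inverse_kinematics(position, orientation): joint angles nearest the present ones, or None.
- r.sense(): the state.
- r.read_camera(name): name is "scene" or "top" or "wrist"; returns the picture (480x640x3 uint8, red, green, blue); there is no depth.
- r.camera_model(name): a dict with "intrinsics" (3x3 intrinsics, pixels), "world_from_camera" (4x4, takes a point from camera to world coordinates); the wrist camera has in their place "mount" (4x4, takes a point from camera to tool coordinates, whose origin is the TCP and whose axes are the flange's). Camera axes: x right, y up, looking along -z (the intrinsics and any distortion apply to the point x, -y, -z); pixel columns grow to the right and rows downward; lengths in m; the calibration is good to about 2 mm. The wrist camera is an equidistant fisheye: a pixel r from the principal point sees the ray r / f radians off the axis. A picture is of the moment at which its call begins: read the wrist's pose just before it. camera_model takes no time and is no camera call.
A pose or a line that the arm cannot do raises r.MotionError and nothing moves.
- r.finish_job(): hands the job in; it is judged then, once.
The state is a dict: "clock": time; "qpos": joint angles; "joint_vel": joint speeds; "tau": joint torques, N m; "tcp_pos": TCP position; "tool_rot": TCP orientation; "wrist_force": force on the tool from outside, world axes, zero at the start; "ft_torque": the same for the moment, N m; "opening": finger opening in m; "gripper_force": force on a finger pad.
Only numpy, scipy, OpenCV 4.12 (cv2) and the standard library are available. Lean on these libraries where they do the work, as an engineer would, in place of code of your own. Each camera call takes 0.05 s, during which the arm holds its last target. There are 200 camera calls.

### The job

A new rub test is about to start, so zero the stroke counter: with a fingertip push its sliding shutter aside until the round well is clear, reach into the well and press the sunken reset key fully down for a good second, let it up, then push the shutter back fully home over the well. Leave the key in the square well alone, and do not lift or shift the counter or the things standing around it.

Things in the scene. Friction and masses are not known exactly. Their poses are not given: they have to be found in the camera images.
- counter: stroke counter: a white, flat-topped desk box 140 (its x) x 230 (its y) x 60 high, 2.2 kg or so, standing loose on the table. Origin: centre of its underside; z up. A low grey display block lies along its +x edge (its x from 30 to 66), 14 above the top. The top has two wells: a round one and a square one, each with a black key at the bottom; the round one starts covered by the sliding shutter.
- round_well (a point): centre of the mouth of the round well, level with the counter's top (60 above the table): 46 wide, 34 deep, at counter x -20, y 0. Axes as the counter's
- reset_key_top (a point): centre of the top face of the reset key, a flat black disc 28 across at the bottom of the round well, 18 below the counter's top; it goes down 6
- reset_key (a joint): reset key travel in m: 0 up, 0.006 fully down; a spring pushes it back: 2 N to start it, 5 N fully down
- square_well (a point): centre of the mouth of the square well, 36 wide, level with the counter's top, at counter x -20, y -76; its 24 square black key is sunk 18 too and is not to be pressed
- other_key (a joint): travel of the key in the square well in m: 0 up, 0.006 down; same spring
- rib_top (a point): centre of the top of the shutter's rib. The shutter is a thin aluminium plate 56 (x) x 68 (y) x 4 thick that slides along counter y between two low rails (rail tops 65 above the table); the plate's upper face is 64.5 above the table. In its middle stands a black upright rib, 36 long (x), 8 thick (y), 18 high above the plate, to be pushed sideways. Axes as the counter's
- shutter (a joint): shutter position in m: 0 = fully home over the round well, grows along counter +y, 0.068 = fully open at its stop; the well's mouth is clear above 0.057. It stays where it is left; friction about 1.5 N
- knob_weight: blue flat round weight 76 across and 58 high with a knob on top, standing beside the counter; origin at the centre of its underside; bystander
- steel_mass: plain steel cylinder 32 across, 42 high, standing beside the counter; origin at the centre of its underside; bystander
- punch: dark steel specimen punch, round, 44 across at the foot, 68 high, standing beside the counter; origin at the centre of its underside; bystander
- screwdriver: screwdriver 170 long lying in front of the counter; origin under its middle; bystander
- bottle: white bottle with a red cap, 64 across, 150 high; origin at the centre of its underside; bystander
- calculator: white pocket calculator 120 x 75 x 17; origin at the centre of its underside; bystander

How it is judged:
On the way, in this order (a step that is already met when the one before it is completed fails the run):
1. the shutter is pushed clear of the round well (value of joint shutter above 0.057 m), for 0.2 s.
2. the reset key is kept pressed down (at least 4.5 of its 6 mm) for 0.8 s (value of joint reset_key above 0.0045 m), for 0.8 s.
At the end, for the whole second after the job is handed in: the shutter is back within 5 mm of fully home, both keys are up, and the counter stands flat within 30 mm of where it was (value of joint shutter below 0.005 m and value of joint each of reset_key, other_key below 0.001 m and distance of counter from where it was at the start of the episode below 0.03 m and angle between counter's own z axis and vertical below 0.05 rad and linear speed of counter below 0.01 m/s); the robot touches nothing.
It fails at once if the key in the square well is pressed (value of joint other_key above 0.002 m).
It fails at once if the counter is shifted by more than 30 mm, lifted or tipped (distance of counter from where it was at the start of the episode above 0.03 m or height (world z) of counter above 0.008 m or angle between counter's own z axis and vertical above 0.1 rad).
It fails at once if one of the things around the counter is shifted by more than 30 mm, lifted or knocked over (distance of any of knob_weight, steel_mass, punch, screwdriver, bottle, calculator from where it was at the start of the episode above 0.03 m or angle between any of knob_weight, steel_mass, punch, bottle, calculator's own z axis and vertical above 0.5 rad).
It also fails if it takes over 48 s, if anything falls off the work surface, if the arm or the gripper's body presses on something with over 40 N, if the wrist force passes 120 N, or if a joint passes its speed limit or range.

## Working session

There is one attempt and no reset: what is moved stays moved. The work goes in short steps, each a Python script; the robot and the scene stay as the last script left them, time stands still between calls to the robot, and variables do not carry over. Pictures are saved under pics/ and viewed, at most 10 in all, crops included, and the job is handed in when it is done.

```bash
mkdir -p pics; ls; python3 - <<'E'
from station import r
import cv2,json
for n in("top","scene"):
    im=r.read_camera(n); cv2.imwrite(f"pics/{n}0.png",im[:,:,::-1])
    m=r.camera_model(n); print(n,{k:(v.tolist() if hasattr(v,'tolist') else v) for k,v in m.items()})
print(r.camera_model("wrist")); s=r.sense(); print(s)
E
```

```text
pics
top {'intrinsics': [[461.5858218853112, 0.0, 313.91553757850284], [0.0, 461.5858218853112, 235.7652142167508], [0.0, 0.0, 1.0]], 'world_from_camera': [[0.028162411316481128, 0.9975047435852826, -0.06473920847292264, 0.42060051515197083], [-0.9996002532218634, 0.028264686232572087, 0.0006642822898499873, 0.006343207533727688], [0.0024924581496372786, 0.06469462139183949, 0.9979019959972715, 1.127118066694412], [0.0, 0.0, 0.0, 1.0]]}
scene {'intrinsics': [[439.04287838188395, 0.0, 315.3587725979522], [0.0, 439.04287838188395, 240.59039622619446], [0.0, 0.0, 1.0]], 'world_from_camera': [[0.27625374705243727, -0.5539886310024646, 0.7853537190078766, 1.2666844236027064], [0.9610481962413174, 0.15210678895249943, -0.23075937522854775, -0.23887200450385707], [0.008380437983655616, 0.818510917138296, 0.5744298449633576, 0.6445620418128765], [0.0, 0.0, 0.0, 1.0]]}
{'intrinsics': array([[371.64829954,   0.        , 323.92779063],
       [  0.        , 371.64829954, 232.69932093],
       [  0.        ,   0.        ,   1.        ]]), 'mount': array([[ 1.25881058e-03,  9.54702974e-01,  2.975
[... 289 characters left out ...]
]])}
{'clock': 0.1, 'qpos': array([-1.40758759e+00,  3.51211062e-01,  1.65234519e+00,  1.67567944e-05,
        1.13910186e+00, -8.46334873e-02]), 'joint_vel': array([-0.00017494, -0.00133472, -0.0012539 , -0.00179775,  0.00135376,
       -0.00074027]), 'tau': array([ 6.71384223e-04, -4.98026741e+01, -2.85704273e+01,  7.00516300e-02,
        2.39111617e-02, -5.57112423e-05]), 'tcp_pos': array([ 0.13488322, -0.53288898,  0.2181452 ]), 'tool_rot': array([-5.32618050e-04,  9.92331893e-01,  1.23600688e-01, -1.33223161e-05]), 'wrist_force': array([0.41812069, 0.1609137 , 0.49476454]), 'ft_torque': array([-0.01740063,  0.04777823,  0.02434638]), 'gripper_force': 0.0, 'opening': 0.09301829717520041}
```

View pics/top0.png

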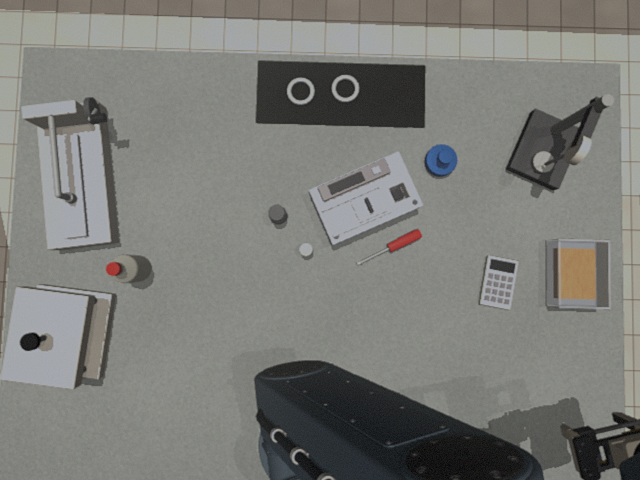

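View pics/scene0.png

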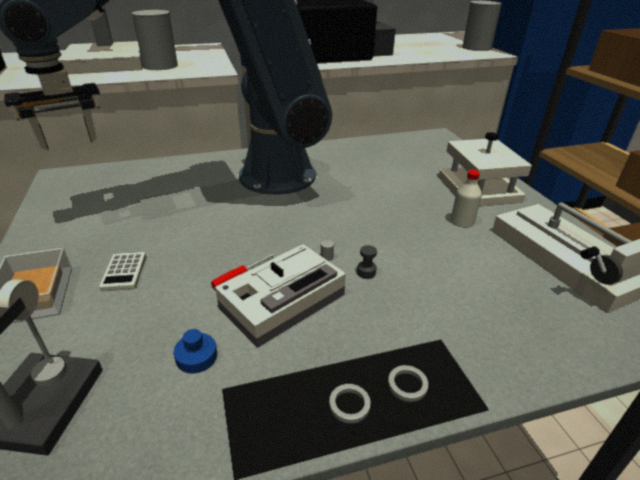

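The top view shows the counter centred near px (366,198), turned about 20°, with its display towards +x, the rib at (368,205) and the square well at (399,191). The scene view shows the rib upright and the screwdriver close to the near side. Next I measure the counter pose and hover for a wrist picture.

```bash
cat > h.py <<'E'
from station import r
import cv2, numpy as np
from scipy.spatial.transform import Rotation as R
def cast(n,uv,z,pose=None):
    m=r.camera_model(n);K=m["intrinsics"];p=np.atleast_2d(np.float64(uv))
    d=(p-K[[0,1],2])/K[0,0]
    if n=="wrist":
        s=pose; W=np.eye(4);W[:3,:3]=R.from_quat(s["tool_rot"],scalar_first=True).as_matrix();W[:3,3]=s["tcp_pos"];W=W@m["mount"]
        th=np.linalg.norm(d,axis=1,keepdims=True); d=d/np.maximum(th,1e-9); v=np.c_[d*np.sin(th),np.cos(th)]
    else: W=np.array(m["world_from_camera"]); v=np.c_[d,np.ones(len(d))]
    v=(v*[1,-1,-1])@W[:3,:3].T; o=W[:3,3]
    return (o+v*((z-o[2])/v[:,2:]))[:,:2]
def quat(yaw): # tool down, tool x at world angle yaw
    return (R.from_euler('z',yaw)*R.from_quat([1,0,0,0])).as_quat(scalar_first=True)
E
python3 - <<'E'
from h import *
im=cv2.imread("pics/top0.png");hsv=cv2.cvtColor(im,cv2.COLOR_BGR2HSV)
m=cv2.inRange(hsv,(0,0,165),(180,60,255));m[:140]=0;m[250:]=0;m[:,:300]=0;m[:,430:]=0
m=cv2.morphologyEx(m,cv2.MORPH_CLOSE,np.ones((5,5)))
c=max(cv2.findContours(m,0,1)[0],key=cv2.contourArea)
P=cast("top",c[:,0],.06).astype(np.float32);re=cv2.minAreaRect(P);print(re)
b=cv2.boxPoints(re);print(b)
ri=cast("top",[[368,205]],.0735)[0];sq=cast("top",[[399,191]],.06)[0];print(ri,sq)
for y in (0.35,.35+np.pi/2,.35-np.pi/2,.35+np.pi):
    q=r.inverse_kinematics([*ri,.25],quat(y));print(y,q)
cv2.imwrite("pics/m.png",cv2.resize(im[140:250,290:440],None,fx=5,fy=5))
E
```

```text
((0.5832914710044861, -0.11235198378562927), (0.138562873005867, 0.22797352075576782), 25.099132537841797)
[[ 0.47220033 -0.0385166 ]
 [ 0.5689035  -0.24496377]
 [ 0.6943826  -0.18618737]
 [ 0.59767944  0.0202598 ]]
[ 0.56329359 -0.11659989] [ 0.60004158 -0.18979681]
0.35 [-2.85038804e-01  3.67165987e-01  1.54762467e+00 -4.44089210e-16
  1.22680199e+00  9.35757523e-01]
1.9207963267948966 [-2.85038804e-01  3.67165987e-01  1.54762467e+00 -4.44089210e-16
  1.22680199e+00 -6.35038804e-01]
-1.2207963267948965 [-2.85038804e-01  3.67165987e-01  1.54762467e+00 -4.44089210e-16
  1.22680199e+00  2.50655385e+00]
3.491592653589793 [-2.85038804e-01  3.67165987e-01  1.54762467e+00 -4.44089210e-16
  1.22680199e+00 -2.20583513e+00]
```

View pics/m.png

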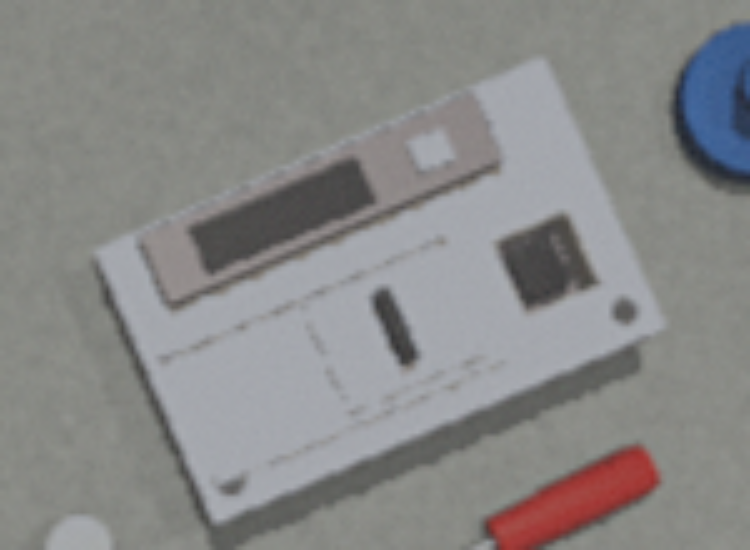

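The crop confirms the layout: rib at about (368,205) in the full picture, shutter rails running lower left, square well at upper right. The estimated yaw is 25°.

```bash
python3 - <<'E'
from h import *
r.command_gripper(0)
a=np.radians(25.1);c=np.array([.5833,-.1124]);ex=np.array([np.cos(a),np.sin(a)]);ey=np.array([-ex[1],ex[0]])
p=c-.02*ex-.03*ey
r.move_pose([*p,.17],quat(a+np.pi/2))
s=r.sense();im=r.read_camera("wrist");cv2.imwrite("pics/w1.png",im[:,:,::-1]);np.savez("pics/w1.npz",tool_rot=s["tool_rot"],tcp_pos=s["tcp_pos"])
print(s["clock"],s["opening"],s["tcp_pos"],p,s["wrist_force"])
E
```

```text
3.6667 0.00047110456377658517 [ 0.57772705 -0.14892017  0.17009674] [ 0.57791461 -0.14805105] [0.19579507 0.88019371 0.27652012]
```

View pics/w1.png

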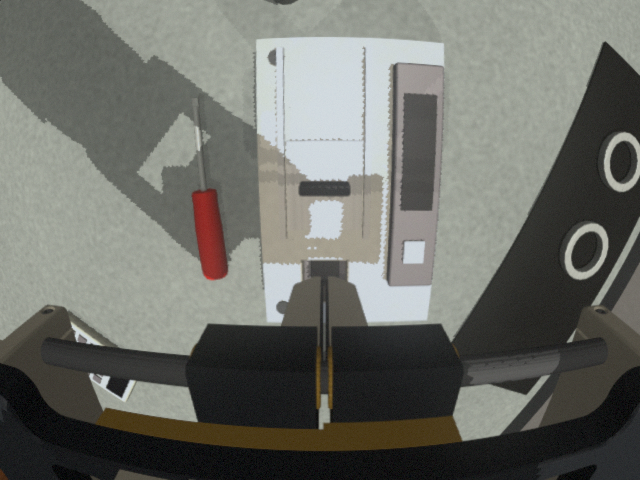

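The wrist view shows the rib at (325,188), the white counter from (257,40) to (444,320), and the closed fingers pointing at (325,290) over the square well. I refine the rib and counter pose from this.

```bash
python3 - <<'E'
from h import *
s=np.load("pics/w1.npz");im=cv2.imread("pics/w1.png");g=im.max(2)
m=np.zeros_like(g);m[172:204,290:360]=(g[172:204,290:360]<70)*255
c=max(cv2.findContours(m,0,1)[0],key=cv2.contourArea);x,y,w,h=cv2.boundingRect(c);print(x,y,w,h)
a=np.radians(25.1);C=np.array([.5833,-.1124]);M=np.array([[np.cos(a),np.sin(a)],[-np.sin(a),np.cos(a)]])
loc=lambda P:((P-C)@M.T*1e3).round(1)
print("rib corners z.0825",loc(cast("wrist",[[x,y],[x+w,y],[x,y+h],[x+w,y+h]],.0825,s)))
# counter corners/edges at z .06
print("corners",loc(cast("wrist",[[257,39],[444,43],[267,321],[430,320]],.06,s)))
rows=[60,80,100,220]
for v in rows:
    L=np.where(g[v,230:300]>190)[0];Rr=np.where(g[v,430:470]>190)[0]
    print(v,loc(cast("wrist",[[230+L[0],v],[430+Rr[-1],v]],.06,s)) if len(L) and len(Rr) else None)
hs=[[282,60],[282,230],[364,60],[364,230],[285,140],[363,140]]
print("rail, plate edge",loc(cast("wrist",hs,.065,s)))
print(loc(s["tcp_pos"][None,:2]))
E
```

```text
300 182 49 13
rib corners z.0825 [[-37.5  11.4]
 [ -3.7  11.4]
 [-37.6   2.2]
 [ -3.5   2.2]]
corners [[ -70.2  116.9]
 [  69.4  117.2]
 [ -70.3 -112.2]
 [  72.6 -112.9]]
60 [[-70.8 100.5]
 [ 68.4 103.6]]
80 None
100 None
220 None
rail, plate edge [[-51.   98.8]
 [-53.1 -28.5]
 [  7.7  98.7]
 [  9.6 -28.5]
 [-49.2  39.8]
 [  7.3  39.7]]
[[-20.5 -30.7]]
```

```bash
cat >> h.py <<'E'
a=np.radians(25.1);C=np.array([.5833,-.1124]);M=np.array([[np.cos(a),np.sin(a)],[-np.sin(a),np.cos(a)]])
loc=lambda P:((np.atleast_2d(P)[:,:2]-C)@M*0+((np.atleast_2d(P)[:,:2]-C)@M.T)*1e3).round(1)
wp=lambda x,y,z:[*(C+np.array([x,y])/1e3@M),z/1e3]
def st(t):
    s=r.sense();print(t,round(s["clock"],2),loc(s["tcp_pos"])[0],round(s["tcp_pos"][2]*1e3,1),s["wrist_force"].round(1));return s
def shot(n):
    s=r.sense();im=r.read_camera("wrist")[:,:,::-1];cv2.imwrite(f"pics/{n}.png",im);np.savez(f"pics/{n}.npz",tool_rot=s["tool_rot"],tcp_pos=s["tcp_pos"])
E
sed -i 's/^loc=.*/loc=lambda P:((np.atleast_2d(P)[:,:2]-C)@M.T*1e3).round(1)/' h.py
python3 - <<'E'
from h import *
print(r.servo_line(wp(-20,-25,75),.12,force_limit=6));st("up")
print(r.servo_line(wp(-20,-25,70),.03,force_limit=4));st("down")
print(r.servo_line(wp(-20,54,70),.05,force_limit=6));st("push")
r.servo_line(wp(-20,50,70),.05)
r.servo_line(wp(-20,0,140),.2)
st("hover");shot("w2")
E
```

```text
False
up 4.66 [-19.7 -25.4] 75.7 [ 0.3 -0.2  0.1]
False
down 4.97 [-20. -25.] 70.0 [0.7 0.2 0.4]
False
push 6.71 [-19.9  54. ] 70.0 [-0.2 -1.1  0.3]
hover 7.54 [-20.4   0.7] 139.1 [ 0.3  0.3 -0.2]
```

View pics/w2.png

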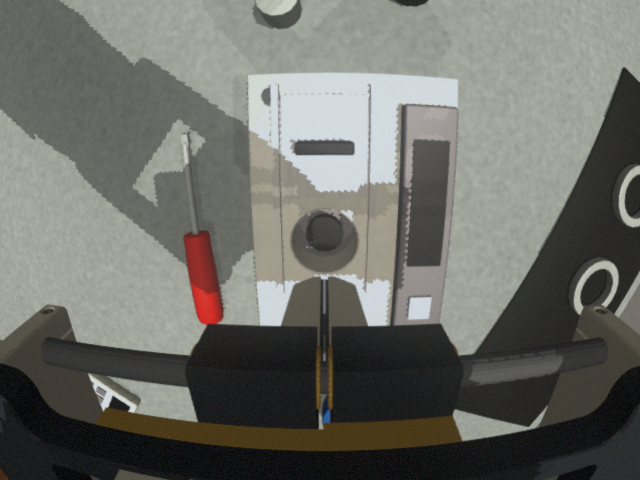

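The well is open: its mouth is centred at about (325,240), the key at (325,231), and the rib has moved to (325,148). I compute the well centre and shutter opening.

```bash
python3 - <<'E'
from h import *
s=np.load("pics/w2.npz");im=cv2.imread("pics/w2.png")
print("well L,R,top",loc(cast("wrist",[[291,240],[358,240],[325,208],[325,272]],.06,s)))
print("key L R T B",loc(cast("wrist",[[306,232],[344,232],[325,211],[325,250]],.042,s)))
print("rib T/B",loc(cast("wrist",[[325,142],[325,155]],.0825,s)))
print("plate far edge, corners",loc(cast("wrist",[[325,95]],.0645,s)),loc(cast("wrist",[[249,75],[458,79]],.06,s)))
cv2.imwrite("pics/w2c.png",cv2.resize(im[60:320,230:480],None,fx=2.3,fy=2.3))
E
```

```text
well L,R,top [[-43.9   3.5]
 [  2.8   3.6]
 [-20.3  26.4]
 [-20.2 -20.6]]
key L R T B [[-34.3   3.8]
 [ -6.1   3.8]
 [-20.2  19.8]
 [-20.2 -10.3]]
rib T/B [[-20.4  72.2]
 [-20.4  64.4]]
plate far edge, corners [[-20.4 101.7]] [[-70.1 116.7]
 [ 69.2 117.3]]
```

View pics/w2c.png

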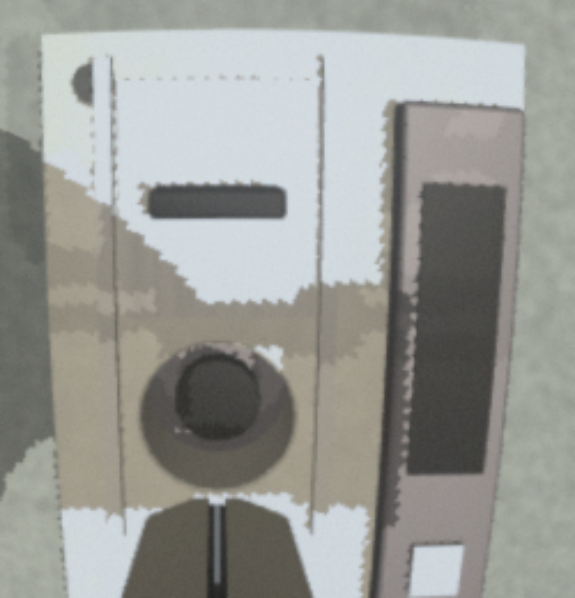

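```bash
python3 - <<'E'
from h import *
r.servo_line(wp(-20.4,3,85),.12);st("above")
print(r.servo_line(wp(-20.4,3,64),.06,force_limit=4))
if not r.servo_line(wp(-20.4,3,43.5),.03,force_limit=4):
    st("in")
    print(r.servo_line(wp(-20.4,3,34.5),.015,force_limit=9));st("pressed")
    for _ in range(3): r.hold(.5);st("hold")
else: st("blocked")
E
```

```text
above 8.2 [-20.2   3.1] 85.1 [-0.1  0.7  0.3]
False
in 9.53 [-20.3   2.9] 43.6 [ 0.3  0.4 -0.2]
True
pressed 10.06 [-20.2   2.8] 36.3 [-1.2  1.   6.5]
hold 10.56 [-20.2   2.8] 36.3 [-0.9  0.2  8.5]
hold 11.06 [-20.2   2.8] 36.3 [-2.   0.6  8.1]
hold 11.56 [-20.2   2.8] 36.3 [-1.4  1.7  8.3]
```

```bash
python3 - <<'E'
from h import *
r.servo_line(wp(-20.4,3,110),.12);st("out")
r.servo_line(wp(-20.4,97,110),.2)
print(r.servo_line(wp(-20.4,97,75),.1,force_limit=6))
print(r.servo_line(wp(-20.4,97,70),.03,force_limit=4));st("down")
print(r.servo_line(wp(-20.4,30,70),.06,force_limit=6));st("push")
print(r.servo_line(wp(-20.4,9,70),.02,force_limit=5));st("home")
r.hold(.2);st("home2")
r.servo_line(wp(-20.4,30,70),.05)
r.servo_line(wp(-20.4,-30,170),.2);st("hover");shot("w3")
E
```

```text
out 12.32 [-20.8   3.3] 109.2 [-0.2 -0.4 -1. ]
False
False
down 13.76 [-20.3  97. ] 70.1 [0.1 0.4 0.3]
False
push 15.03 [-20.5  30.2] 70.0 [ 0.9 -0.6  0. ]
True
home 15.8 [-20.6  14.1] 69.7 [ 0.5 -0.4  0.8]
home2 16.0 [-20.8  14.5] 69.4 [-0.1 -0.1  0.1]
hover 17.19 [-20.8 -29.3] 168.9 [ 0.2  0.  -0.4]
```

View pics/w3.png

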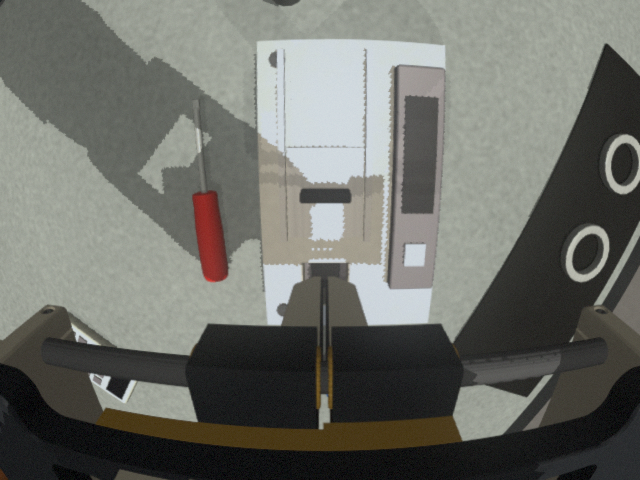

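The rib is back at (325,196), with the plate edge at row 147, a few pixels further home than at the start. The push ended against the stop, with the rib centre at about 2.6 mm against the well's 3 mm. The counter has not visibly moved, so I hand the job in.

```bash
python3 - <<'E'
from h import *
r.hold(.3);print(r.finish_job())
E
```

```text
the job is handed in; nothing more can be done
None
```

I opened the shutter, held the reset key down against its stop for about 1.5 s, let it up, pushed the shutter back to its home stop, and handed the job in at about 17.5 s; no verdict came back.

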